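# Turn over the lidded sample box and stack it lid-down

## Task

Turn the closed sample box that lies on the sloping seat of the turning stand upside down, holding base and lid together so that it never comes open, and stack it lid-down, squarely on top of whichever of the two closed boxes on the desk already lies lid-down (ribbed underside up). Rest it in the steep seat of the stand to change grip if you like, and leave the other box, the eraser, the marker and the stylus case where they are.

Things in the scene. Friction and masses are not known exactly. Their poses are not given: they have to be found in the camera images.
- box_base: Base of the sample box to turn over: white plastic tub 60 (x) x 70 (y) x 22 mm (z), about 0.2 kg. Origin at the centre of its underside, z towards rim and lid. Two ribs under it along y at x = +-20 mm, 10 wide, 3 high (within the 22). At the start it lies on the sloping seat, z leaning 40 degrees from vertical towards the stand's -y, its -y end lowest, against the foot stop.
- box_rim (a point): Centre of the base's rim, 22 mm along z from the base's origin: the seam between base and lid. Base and lid are flush all round, so fingers closing over the seam on the two faces that are 60 mm apart hold both. The lid is not latched.
- box_lid: Lid of that box: smooth white plastic 60 x 70 x 18 mm, about 0.06 kg, with a plug that reaches 8 mm loosely (1 mm clear) into the base. Origin at the seam's centre (at box_rim when closed), z towards its smooth top, 18 mm away. The closed box is 60 x 70 x 40 mm.
- turning_stand: Fixed metal stand, 44 mm wide along x (so the box overhangs 8 mm at either side, room for fingers), y from -102 to +54 mm. Origin at desk height, z up. Its +y half is the sloping seat (40 degrees, rising to +y, metal up to 64 mm high), its -y half the steep seat. At the start box x is parallel to stand x.
- steep_seat (a point): Where the box's seam centre lies once it stands in the steep seat: -y end down on the foot plate, lid top against the 52 mm back plate, leaning 20 degrees past upright (box z is 110 degrees from vertical, towards the stand's -y: a further 70 degrees about x from the start). Open upwards and towards the stand's +y. Axes as the stand's.
- desk_box_1: A closed white box of the same 60 (x) x 70 (y) x 40 mm kind, 0.6 kg, lid stuck fast, lying flat on the desk. Origin at the centre of its ribbed underside, z towards its smooth lid top, 40 mm away: z up means it lies lid-up (origin at desk height), z down means lid-down (origin and ribs on top, 40 mm above the desk). One of the two desk boxes lies each way; their places vary.
- desk_box_2: Another closed white box of the same 60 (x) x 70 (y) x 40 mm kind, 0.6 kg, lid stuck fast, lying flat on the desk. Origin at the centre of its ribbed underside, z towards its smooth lid top, 40 mm away: z up means it lies lid-up (origin at desk height), z down means lid-down (origin and ribs on top, 40 mm above the desk). One of the two desk boxes lies each way; their places vary.
- eraser: Bystander: eraser, 21 x 45 x 13 mm, on the desk, origin at the centre of its underside.
- marker: Bystander: marker pen, 18 x 132 x 20 mm, lying along its y; origin at the centre of its underside.
- stylus_case: Bystander: small case, 28 x 88 x 18 mm, long along y; origin at the centre of its underside.

How it is judged:
At the end, for the whole second after the job is handed in: The sample box rests upside down (within 10 degrees) on top of the desk box that lies lid-down, still closed (seam open or shifted by less than 6 mm), centred on it within 15 mm and square to it within 15 degrees (either way round), its base's underside 74 to 86 mm above the desk, at rest (angle between box_base's own z axis and vertical above 2.97 rad and distance between box_rim and box_lid below 0.006 m and horizontal distance between box_rim and desk_box_1 below 0.015 m and height (world z) of box_base between 0.074 and 0.086 m and angle between the x axis of box_base and the x axis of desk_box_1, either way round below 0.26 rad and angle between desk_box_1's own z axis and vertical above 3.04 rad and linear speed of box_base below 0.02 m/s); the robot touches nothing.
It fails at once if the sample box comes open: lid and base more than 12 mm apart from their closed position (distance between box_rim and box_lid above 0.012 m).
It fails at once if the other desk box is moved more than 30 mm (distance of desk_box_2 from where it was at the start of the episode above 0.03 m).
It fails at once if a bystander (eraser, marker or stylus case) is moved more than 30 mm (distance of any of eraser, marker, stylus_case from where it was at the start of the episode above 0.03 m).
It also fails if it takes over 54 s, if anything falls off the work surface, if the arm or the gripper's body presses on something with over 40 N, if the wrist force passes 120 N, or if a joint passes its speed limit or range.

## Robot

A 7-joint arm with a two-finger parallel gripper is mounted at the origin on a cart in front of the work surface, level with it; the furniture and walls round the work are solid. World frame = base frame: x ahead of the robot, y to its left, z up, the work surface at z = 0. Lengths are in m, angles in rad, forces in N, time in s.
With the tool pointing down it reaches from about 0.35 to 0.9 m from the base axis. Payload 8.1 kg.
Tool frame: the origin (TCP) lies on the centre line of the jaws, within the pads' length; the fingertips stand 19 mm ahead of it and the grasp point (between the pads) is the TCP (arm.tip_reach is the distance from the TCP to the fingertips, in m); z points along the fingers, y is the line along which they close (so a half turn about z gives the same grasp; the last joint's range is limited). The gripper opens to 92 mm and grips with 3 to 60 N. Pads are 19 mm wide; open, the fingers measure 130 mm over their backs; the gripper's body (75 mm by 190 mm) begins 47 mm behind the grasp point.
Start: joints at [-1.346, 0.434, 0.025, 1.573, -0.012, 1.134, -0.075], TCP at [0.201, 0.592, 0.246] pointing down, gripper open.
Joint ranges: [-2.62, 2.62], [-0.44, 2.09], [-1.27, 1.32], [0.08, 2.57], [-1.32, 4.46], [0.12, 2], [-2.74, 2.74]. Speed limits (rad/s): [2.22, 2.22, 3.01, 3.01, 3.14, 3.14, 3.14].

## Interface

Orientations are given as a rotation vector (axis times angle).
In Python, from cell import arm gives the robot as it stands.
- The arm moves only by the tool arm_command, never from a script. Its argument "targets" is a list that holds one entry, the list of rows, each a list of 6 numbers: the shift along the tool's x, y, z in m, then the turn, a rotation vector about the tool's x, y, z in rad. A call has 1 to 10 rows; each row shifts and turns the commanded pose from where the row before left it, along the tool's axes as they then stand; what a row does not reach is not made up. A row lasts 1/8 s, in which the tool goes at most 62.5 mm and 10.7 degrees, less where a joint would pass 70% of its speed; a pose out of reach is approached as far as the arm can. A call with a gripper value outside its range is refused whole. "jaw" is the finger opening in m, from 0 to 0.0918, set as the call begins (left out, the last holds). The fingers move at their own pace and stop on an object; "newtons" is the grip in N (left out, the last holds). Time passes only in rows, so rows that do not move let the fingers close. It gives the time, the measured TCP pose, the force, the opening and the grip force at its end, in the units of the state.
- arm.observe(): the state, without advancing time (a new reading comes with each control period).
- arm.get_image(name): name is "scene" or "top" or "wrist"; returns a dict with "pixels" (420x560x3 uint8, red, green, blue), "z_map" (420x560 float32, m along the optical axis (not along the pixel's ray), 0 where there is no reading), "fx", "fy", "cx", "cy" (pixels), "dist" ([k1, k2, p1, p2, k3] as OpenCV has them; the pictures are not rectified), "xyz" and "rotation" of the camera in the world; the wrist camera has in their place "T_tool_cam" (4x4, takes a point from camera to tool coordinates, whose origin is the TCP and whose axes are the flange's). Camera axes: x right, y down, z forward; pixel columns grow to the right and rows downward; lengths in m; the calibration is good to about 2 mm. A picture is of the moment at which its call begins: read the wrist's pose just before it.
- arm.sign_off(): hands the job in; it is judged then, once.
The state is a dict: "clock": time; "joints": joint angles; "dq": joint speeds; "joint_efforts": joint torques, N m; "position": TCP position; "ee_rot": TCP orientation; "force": force on the tool from outside, world axes, zero at the start; "ft_torque": the same for the moment, N m; "width": opening from 0.0 (shut) to 1.0 (fully open); "gripper_force": force on a finger pad.
Only numpy, scipy, OpenCV 4.12 (cv2) and the standard library are available. Lean on these libraries where they do the work, as an engineer would, in place of code of your own. Each camera call takes 0.05 s, during which the arm holds its last target. There are 200 camera calls.

## Working session

There is one attempt and no reset: what is moved stays moved. The work goes in short steps, Python scripts to look and compute and a tool call to move; the robot and the scene stay as the last step left them, time stands still between calls to the robot, and variables do not carry over. Pictures are saved under pics/ and viewed, at most 10 in all, crops included, and the job is handed in when it is done.

Besides the shell and the picture viewer there is one more tool, called after "Call:" by a JSON object that holds its "fn" and its "kwargs", one argument or row to a line. arm_command: Moves the arm, as the interface text tells. Its arguments: {"type":"object","properties":{"targets":{"type":"array","items":{"type":"array","items":{"type":"array","items":{"type":"number"}}}},"jaw":{"type":"number"},"newtons":{"type":"number"}},"required":["targets"]}

```bash
ls; mkdir -p pics; python3 - <<'E'
from cell import arm
import cv2,numpy as np,pickle
d={}
print(arm.observe())
for n in("scene","top"):
    im=arm.get_image(n);d[n]=im
    cv2.imwrite(f"pics/{n}0.png",im["pixels"][:,:,::-1])
    print(n,im["fx"],im["cx"],im["cy"],im["dist"],im["xyz"],np.array(im["rotation"]).tolist(),(im["z_map"]>0).mean())
pickle.dump(d,open("d0.pkl","wb"))
E
```

```text
pics
{'clock': 0.0, 'joints': array([-1.34559373,  0.43523162,  0.0249767 ,  1.57411355, -0.01159803,
        1.13398905, -0.07510921]), 'dq': array([-0.00069404,  0.00138488, -0.00086852, -0.00124615,  0.00111381,
       -0.00011654, -0.00048313]), 'joint_efforts': array([-7.05934308e-04, -6.67835927e+01,  9.84759629e-01, -3.14475989e+01,
       -6.05568825e-02,  4.20987722e-02,  1.91971912e-04]), 'position': array([0.20112484, 0.59123877, 0.24493326]), 'ee_rot': array([-5.12716857e-01, -3.09935620e+00,  2.50150404e-03]), 'force': array([-0.26533035,  0.39671745, -0.37235213]), 'ft_torque': array([-0.00421013, -0.00914806,  0.0073875 ]), 'gripper_force': 0.0, 'width': 1.0007350014835954}
scene 390.68254036027446 277.42653501524444 207.44824443840645 [-0.01873767  0.          0.          0.          0.        ] [-0.02361811 -0.40892815  0.67529221] [-2.1140944999637306, 1.2305580083020413, -0.4866839981930596] 0.9962117346938776
top 542.90485421209 278.70664456010286 206.167039139533 [0.05137009 0.         0.         0.         0.        ] [ 0.31623675 -0.14450765  1.11046333] [-2.172503632102635, 2.129635827605283, -0.1693439363734985] 0.9961649659863946
```

View pics/top0.png

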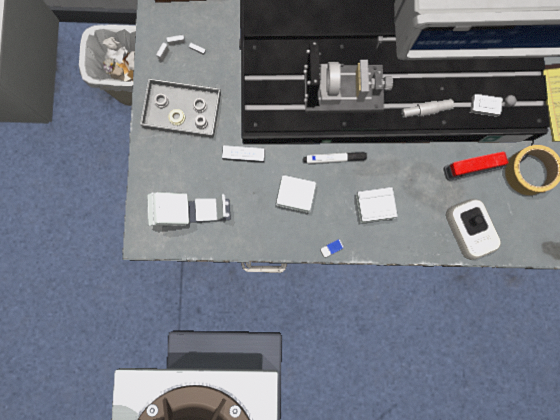

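View pics/scene0.png

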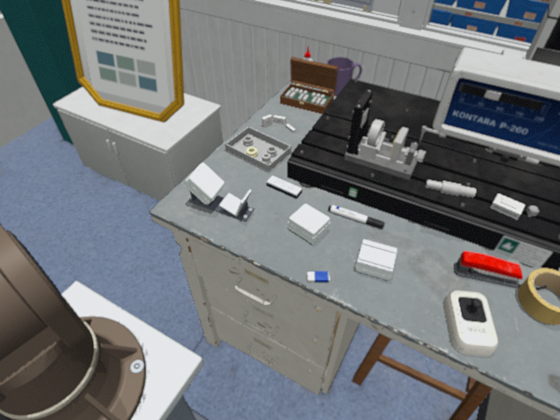

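The top view shows the stand with the sample box at left (≈170,208 and steep seat at ≈210,208). A smooth lid-up box is at (296,194), and a box that looks ribbed is at (377,205). The eraser is at (332,248), the marker at (335,157) and the case at (243,153).

```bash
cat > h.py <<'E'
import numpy as np,cv2,pickle
from scipy.spatial.transform import Rotation as R
def cloud(im):
    h,w=im["z_map"].shape
    K=np.array([[im["fx"],0,im["cx"]],[0,im["fy"],im["cy"]],[0,0,1.]])
    uv=np.stack(np.meshgrid(np.arange(w),np.arange(h)),-1).reshape(-1,1,2).astype(float)
    n=cv2.undistortPoints(uv,K,np.array(im["dist"])).reshape(h,w,2)
    z=im["z_map"]
    P=np.dstack([n[...,0]*z,n[...,1]*z,z])
    rot=np.array(im["rotation"])
    M=R.from_rotvec(rot).as_matrix() if rot.size==3 else rot
    return P@M.T+np.array(im["xyz"])
def plane(P):
    c=np.median(P,0);
    for _ in range(4):
        n=np.linalg.svd(P-c,full_matrices=False)[2][2]; r=(P-c)@n
        P=P[abs(r)<max(.002,1.5*np.median(abs(r)))];c=P.mean(0)
    return c,n*np.sign(n[2]+1e-9),len(P)
E
python3 - <<'E'
from h import *
d=pickle.load(open("d0.pkl","rb"))
C={n:cloud(d[n]) for n in d}
T=C["top"]
for n,(u,v) in dict(stand=(170,208),seat=(205,208),b1=(296,194),b2=(377,205),er=(332,248),mk=(335,157),desk=(270,235)).items(): print(n,T[v,u].round(4))
for n in C:
    X=C[n]
    for nm,c in (("smooth",T[194,296]),("ribbed",T[205,377])):
        m=(np.hypot(*(X[...,:2]-c[:2]).transpose(2,0,1))<.06)&(X[...,2]>.03)&(X[...,2]<.055)
        P=X[m]; r=cv2.minAreaRect((P[:,:2]*1000).astype(np.float32))
        print(n,nm,m.sum(),np.round(r[0],1),np.round(r[1],1),round(r[2],1),"z",np.percentile(P[:,2],[10,30,50,70,90]).round(4))
    c=T[208,170]
    m=(np.hypot(*(X[...,:2]-c[:2]-[0,-.03]).transpose(2,0,1))<.12)&(X[...,2]>.008)
    P=X[m];print(n,"stand",len(P),P.min(0).round(3),P.max(0).round(3))
t=d["top"]["pixels"][170:245,135:410,::-1]
s=d["scene"]["pixels"][150:290,175:410,::-1]
a=cv2.resize(t,None,fx=2.9,fy=2.9,interpolation=2)[:,:798]; b=cv2.resize(s,None,fx=2.5,fy=2.5,interpolation=2)
o=np.zeros((a.shape[0]+b.shape[0],800,3),np.uint8);o[:a.shape[0],:a.shape[1]]=a;o[a.shape[0]:,:b.shape[1]]=b
cv2.imwrite("pics/z1.png",o)
# column profile along the image row through the stand
for u in range(140,236,4): print(u,T[208,u].round(3),T[196,u].round(3))
E
```

```text
stand [0.4598 0.0527 0.0783]
seat [ 0.469  -0.0069  0.0227]
b1 [ 0.4991 -0.1897  0.037 ]
b2 [ 0.4805 -0.3524  0.0352]
er [ 0.3941 -0.2652  0.0122]
mk [ 0.5812 -0.2697  0.0186]
desk [ 0.3162 -0.1445  1.1105]
scene smooth 756 [ 501.9 -190.2] [69.6 61.6] 79.2 z [0.0362 0.04   0.0408 0.0416 0.0425]
scene ribbed 922 [ 482.4 -352.3] [62.5 70.3] 9.1 z [0.0361 0.0376 0.0385 0.04   0.0415]
scene stand 1628 [ 0.413 -0.079  0.008] [0.492 0.104 0.1  ]
top smooth 1033 [ 501.7 -189. ] [69.9 60.7] 79.2 z [0.0368 0.0386 0.0396 0.0407 0.0423]
top ribbed 1048 [ 482.1 -351.4] [60.7 70.8] 9.0 z [0.0345 0.0362 0.0375 0.0389 0.0409]
top stand 2043 [ 0.366 -0.084  0.008] [0.571 0.127 0.099]
140 [ 0.469  0.129 -0.001] [0.494 0.129 0.004]
144 [0.469 0.12  0.004] [0.494 0.122 0.001]
148 [0.46  0.096 0.07 ] [0.483 0.096 0.075]
152 [0.458 0.086 0.083] [0.481 0.086 0.086]
156 [0.457 0.076 0.095] [0.48  0.077 0.094]
160 [0.458 0.069 0.089] [0.48  0.07  0.094]
164 [0.459 0.063 0.084] [0.481 0.064 0.086]
168 [0.46  0.056 0.078] [0.482 0.057 0.081]
172 [0.46  0.049 0.075] [0.484 0.051 0.074]
176 [0.461 0.042 0.073] [0.485 0.044 0.069]
180 [0.462 0.036 0.064] [0.486 0.038 0.062]
184 [0.463 0.029 0.06 ] [0.486 0.03  0.061]
188 [0.471 0.03  0.004] [0.496 0.032 0.001]
192 [0.471 0.022 0.006] [0.497 0.024 0.   ]
196 [0.468 0.01  0.029] [0.497 0.015 0.001]
200 [0.468 0.002 0.028] [0.496 0.007 0.003]
204 [ 0.469 -0.005  0.023] [ 0.497 -0.001 -0.001]
208 [ 0.47  -0.013  0.019] [ 0.497 -0.009  0.002]
212 [ 0.47  -0.021  0.019] [ 0.497 -0.018  0.005]
216 [ 0.47  -0.029  0.02 ] [ 0.497 -0.026  0.001]
220 [ 0.466 -0.039  0.046] [ 0.489 -0.039  0.052]
224 [ 0.464 -0.049  0.064] [ 0.488 -0.048  0.064]
228 [ 0.472 -0.052  0.006] [ 0.498 -0.051  0.002]
232 [ 0.473 -0.06   0.   ] [ 0.498 -0.059  0.004]
```

View pics/z1.png

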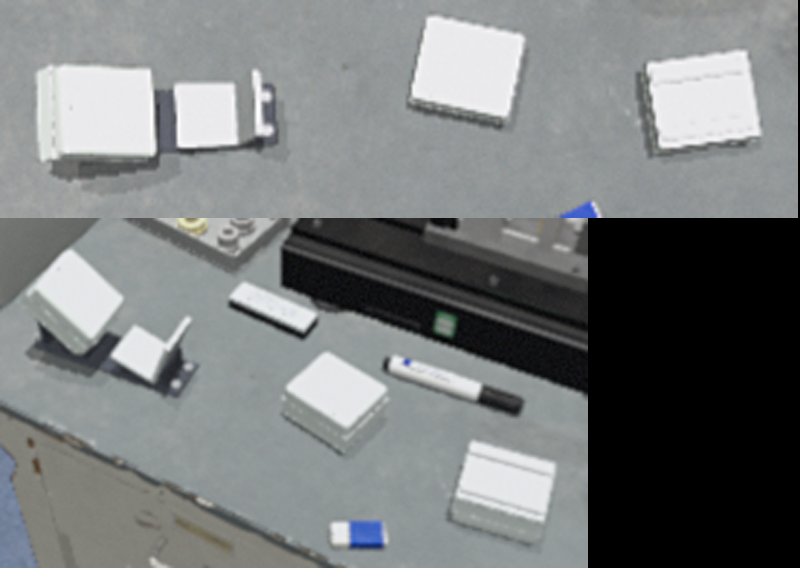

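Right-hand box is ribs-up, so it is the target. The smooth lid-up box in the middle stays put. Next I measure the sample box and the steep seat.

```bash
python3 - <<'E'
from h import *
from cell import arm
print([a for a in dir(arm) if a[0]!='_'])
d=pickle.load(open("d0.pkl","rb"))
for n in d:
    X=cloud(d[n]).reshape(-1,3)
    n0=np.array([0,-np.sin(.698),np.cos(.698)]); c0=np.array([.468,.052,.079])
    P=X[(np.linalg.norm(X-c0,axis=1)<.055)&(abs((X-c0)@n0)<.008)]
    c,nn,k=plane(P); r=(P-c)@nn; P=P[abs(r)<.005]
    ex=np.array([1,0,0])-nn[0]*nn; ex/=np.linalg.norm(ex); ey=np.cross(nn,ex)
    q=np.c_[(P-c)@ex,(P-c)@ey]
    r=cv2.minAreaRect((q*1000).astype(np.float32)); cen=c+ex*r[0][0]/1e3+ey*r[0][1]/1e3
    print(n,"lid normal",nn.round(3),"tilt",np.degrees(np.arccos(nn[2])).round(1),"yaw of n",np.degrees(np.arctan2(nn[0],-nn[1])).round(1),"rect",np.round(r[1],1),round(r[2],1),"lid centre",cen.round(4),"seam",(cen-.018*nn).round(4))
    # steep seat
    Q=X[(abs(X[:,0]-.468)<.03)&(X[:,1]>-.06)&(X[:,1]<.025)&(X[:,2]>.012)&(X[:,2]<.08)]
    a=np.radians(20); by=np.array([0,-np.sin(a),np.cos(a)]); bz=np.array([0,-np.cos(a),-np.sin(a)])
    u=Q@by; w=Q@bz
    np.set_printoptions(suppress=True)
    F=Q[(Q[:,1]>-.02)]; B=Q[(Q[:,1]<-.034)&(Q[:,2]>.03)]
    for m,G,v in(("foot",F,by),("back",B,bz)):
        c,g,k=plane(G); print(n,m,len(G),k,"c",c.round(4),"n",g.round(3),"off",np.percentile(G@v,[10,50,90]).round(4),"x",np.percentile(G[:,0],[2,98]).round(4),"y",G[:,1].min().round(4),G[:,1].max().round(4),"z",G[:,2].min().round(4),G[:,2].max().round(4))
        rr=cv2.minAreaRect((G[:,:2]*1000).astype(np.float32)); print("   xy rect",np.round(rr[0],1),np.round(rr[1],1),round(rr[2],1))
E
```

```text
['PlanningError', 'get_image', 'observe', 'sign_off', 'tip_reach']
scene lid normal [ 0.034 -0.647  0.762] tilt 40.4 yaw of n 3.0 rect [61.1 69.9] 4.1 lid centre [0.4603 0.0484 0.0765] seam [0.4597 0.06   0.0627]
scene foot 272 127 c [ 0.4654 -0.0048  0.0258] n [ 0.05  -0.441  0.896] off [0.024  0.0258 0.0417] x [0.4423 0.4874] y -0.0196 0.0246 z 0.0122 0.0597
   xy rect [464.4   2.5] [52.4 44.3] 0.1
scene back 86 61 c [ 0.4657 -0.045   0.0532] n [-0.048  0.957  0.286] off [0.0214 0.0239 0.0261] x [0.4475 0.4898] y -0.0511 -0.0365 z 0.0308 0.0681
   xy rect [468.8 -43.8] [46.2 14.5] 0.1
top lid normal [ 0.051 -0.636  0.77 ] tilt 39.7 yaw of n 4.6 rect [59.8 70.8] 3.3 lid centre [0.4606 0.0484 0.0753] seam [0.4596 0.0598 0.0615]
top foot 406 213 c [ 0.4654 -0.0033  0.0248] n [ 0.055 -0.425  0.903] off [0.0219 0.0246 0.0288] x [0.443  0.4871] y -0.0198 0.025 z 0.0121 0.0603
   xy rect [463.3   2.5] [50.5 44.8] 0.2
top back 157 118 c [ 0.4673 -0.041   0.0513] n [-0.084  0.93   0.357] off [0.0195 0.0216 0.0242] x [0.4475 0.4897] y -0.0514 -0.034 z 0.0306 0.0689
   xy rect [469.2 -42.3] [43.8 16.9] 2.1
```

```bash
cat >> h.py <<'E'
from scipy.linalg import logm,expm
R0=np.array([[0,1,0],[1,0,0],[0,0,-1.]])
def T(p,M): A=np.eye(4);A[:3,:3]=M;A[:3,3]=p;return A
def tool(phi,th): return R.from_euler('zx',[phi,0],degrees=True).as_matrix()@R.from_euler('x',th,degrees=True).as_matrix()@R0
def now():
    from cell import arm
    o=arm.observe(); return T(o["position"],R.from_rotvec(o["ee_rot"]).as_matrix()),o
def plan(A,B,n=None):
    D=np.linalg.inv(A)@B; rv=R.from_matrix(D[:3,:3]).as_rotvec()
    if n is None: n=int(np.ceil(max(np.linalg.norm(D[:3,3])/.055,np.linalg.norm(rv)/.17,1)))
    # equal rows: shift s then turn w, in the moving frame; solve s so that n rows end at B
    w=rv/n; S=sum(R.from_rotvec(k*w).as_matrix() for k in range(n)); s=np.linalg.solve(S,D[:3,3])
    P=[A]; E=T(s,R.from_rotvec(w).as_matrix())
    for k in range(n): P.append(P[-1]@E)
    print(n,"rows of",np.r_[s,w].round(4).tolist(),"way",[p[:3,3].round(2).tolist() for p in P[::3]],"total",np.r_[D[:3,3],rv].round(4).tolist())
PHI=4.5; RZ=R.from_euler('z',PHI,degrees=True).as_matrix()
S0=np.array([.4596,.0600,.062]); S1=np.array([.4665,-.0239,.0555]); S2=np.array([.4822,-.352,.058])
def grasp(S,th,back=0,by=0,tilt=40,phi=PHI):
    M=tool(phi,th); b=R.from_euler('z',phi,degrees=True).as_matrix()@np.array([0,np.cos(np.radians(tilt)),np.sin(np.radians(tilt))])
    return T(S+by*b-back*M[:,2],M)
E
python3 - <<'E'
from h import *
A,o=now(); B=grasp(S0,-45,.10,.004); print(B.round(3)); plan(A,B)
M=grasp(S0,-10,.2,.004);plan(A,M);plan(M,B)
E
```

```text
[[-0.055  0.997  0.055  0.454]
 [ 0.705  0.078 -0.705  0.134]
 [-0.707  0.    -0.707  0.135]
 [ 0.     0.     0.     1.   ]]
10 rows of [-0.0477, -0.0101, 0.0306, 0.0455, -0.0692, 0.1102] way [[0.2, 0.59, 0.25], [0.32, 0.5, 0.17], [0.41, 0.36, 0.13], [0.45, 0.19, 0.13]] total [-0.3866, -0.3519, 0.1103, 0.455, -0.6919, 1.1016]
11 rows of [-0.052, -0.0126, 0.0029, 0.0091, -0.0139, 0.1056] way [[0.2, 0.59, 0.25], [0.33, 0.49, 0.24], [0.41, 0.36, 0.24], [0.46, 0.2, 0.25]] total [-0.4009, -0.3851, -0.0159, 0.1005, -0.1534, 1.1614]
4 rows of [0.021, -0.0, 0.0259, 0.0, -0.1527, 0.0] way [[0.46, 0.1, 0.26], [0.45, 0.13, 0.17]] total [0.0574, -0.0, 0.1181, 0.0, -0.6109, 0.0]
```

Call:
{"fn": "arm_command", "kwargs": {
  "targets": [
    [[-0.052,-0.0126,0.003,0.009,-0.014,0.1056],[-0.052,-0.0126,0.003,0.009,-0.014,0.1056],[-0.052,-0.0126,0.003,0.009,-0.014,0.1056],[-0.052,-0.0126,0.003,0.009,-0.014,0.1056],[-0.052,-0.0126,0.003,0.009,-0.014,0.1056],[-0.052,-0.0126,0.003,0.009,-0.014,0.1056],[-0.052,-0.0126,0.003,0.009,-0.014,0.1056],[-0.052,-0.0126,0.003,0.009,-0.014,0.1056],[-0.052,-0.0126,0.003,0.009,-0.014,0.1056],[-0.052,-0.0126,0.003,0.009,-0.014,0.1056]]
  ],
  "jaw": 0.0918,
  "newtons": 45
}}

```text
clock: 1.35
position: [0.4594, 0.1489, 0.2546]
ee_rot: [1.933, 2.319, -0.162]
force: [-0.1, 0.1, 0.2]
width: 0.998
gripper_force: 0.0
```

```bash
python3 - <<'E'
from h import *
A,o=now(); print(o["clock"],o["position"],o["joints"].round(2),o["dq"].round(2)); plan(A,grasp(S0,-45,.10,.004))
E
```

```text
1.35 [0.45940823 0.1488975  0.2546159 ] [-0.9   0.22  0.45  1.9   0.06  1.09 -0.31] [ 0.31 -0.27  0.37  0.29  0.17 -0.   -0.23]
4 rows of [0.0083, -0.0015, 0.0294, 0.0102, -0.1563, 0.0238] way [[0.46, 0.15, 0.25], [0.45, 0.14, 0.16]] total [0.005, -0.0075, 0.1201, 0.0409, -0.6251, 0.0952]
```

Call:
{"fn": "arm_command", "kwargs": {
  "targets": [
    [[0.008,-0.0015,0.029,0.01,-0.156,0.02],[0.008,-0.0015,0.029,0.01,-0.156,0.0],[0.008,-0.0015,0.029,0.01,-0.156,0.0],[0.008,-0.0015,0.029,0.01,-0.156,0.0],[0,0,0,0,0,0],[0,0,0,0,0,0]]
  ]
}}

```text
clock: 2.1
position: [0.4542, 0.1347, 0.1385]
ee_rot: [1.61, 1.891, -0.701]
force: [0.5, -0.7, 0.6]
width: 0.997
gripper_force: 0.0
```

```bash
python3 - <<'E'
from h import *
A,o=now(); print(o["clock"],o["position"],o["joints"].round(2),o["dq"].round(2)); plan(A,grasp(S0,-45,.10,.004))
from cell import arm
im=arm.get_image("wrist"); cv2.imwrite("pics/w1.png",im["pixels"][:,:,::-1])
E
```

```text
2.1 [0.45420121 0.13472516 0.13849276] [-1.16  0.65  0.49  1.93  0.38  1.12 -0.79] [ 0.01 -0.05  0.01 -0.    0.   -0.   -0.01]
1 rows of [0.0015, -0.0004, 0.0031, 0.0219, -0.0039, 0.0728] way [[0.45, 0.13, 0.14]] total [0.0015, -0.0004, 0.0031, 0.0219, -0.0039, 0.0728]
```

View pics/w1.png

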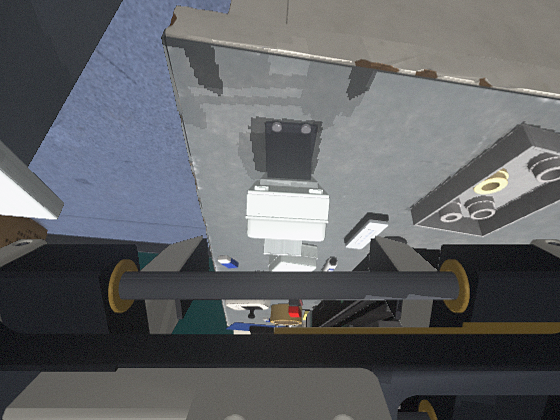

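The wrist view shows the box end face at columns 247–328, centred between the fingers (centre near column 287). I correct the small yaw and advance.

Call:
{"fn": "arm_command", "kwargs": {
  "targets": [
    [[0.0015,0,0.003,0.022,-0.004,0.073],[0,0,0.025,0,0,0],[0,0,0.025,0,0,0],[0,0,0.02,0,0,0],[0,0,0,0,0,0],[0,0,0,0,0,0]]
  ]
}}

```text
clock: 2.9
position: [0.4585, 0.0853, 0.0862]
ee_rot: [1.681, 1.818, -0.694]
force: [0.1, 0.4, 0.0]
width: 0.996
gripper_force: 0.0
```

```bash
python3 - <<'E'
from h import *
A,o=now(); print(o["clock"],o["position"],o["dq"].round(2)); plan(A,grasp(S0,-45,0,.004))
from cell import arm
im=arm.get_image("wrist"); cv2.imwrite("pics/w2.png",im["pixels"][:,:,::-1])
E
```

```text
2.9 [0.45845318 0.08530536 0.0862447 ] [-0.01  0.01 -0.01 -0.01  0.   -0.   -0.  ]
1 rows of [-0.0004, -0.0009, 0.0311, 0.0014, -0.0008, -0.001] way [[0.46, 0.09, 0.09]] total [-0.0004, -0.0009, 0.0311, 0.0014, -0.0008, -0.001]
```

View pics/w2.png

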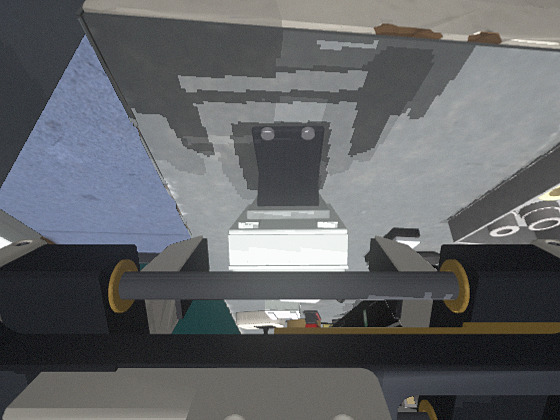

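The box (columns 229–348) sits square and centred between the fingers. I advance and close.

Call:
{"fn": "arm_command", "kwargs": {
  "targets": [
    [[0,-0.001,0.016,0,0,0],[0,0,0.015,0,0,0],[0,0,0,0,0,0],[0,0,0,0,0,0]]
  ]
}}

```text
clock: 3.45
position: [0.4585, 0.0629, 0.063]
ee_rot: [1.677, 1.817, -0.698]
force: [0.6, -1.1, 0.6]
width: 0.997
gripper_force: 0.0
```

Call:
{"fn": "arm_command", "kwargs": {
  "targets": [
    [[0,0,0,0,0,0],[0,0,0,0,0,0],[0,0,0,0,0,0],[0,0,0,0,0,0],[0,0,0,0,0,0],[0,0,0,0,0,0]]
  ],
  "jaw": 0.04
}}

```text
clock: 4.2
position: [0.4586, 0.0627, 0.0629]
ee_rot: [1.677, 1.817, -0.698]
force: [1.3, 1.7, 1.8]
width: 0.654
gripper_force: 44.8
```

```bash
python3 - <<'E'
from h import *
A,o=now(); print(o["clock"],o["position"],o["width"],o["gripper_force"],o["force"]); G=grasp(S0,-45,0,.004)
plan(A,G)
n=np.array([.05,-.64,.766])
print("lift: box-normal in tool",(A[:3,:3].T@(RZ@np.array([0,-.643,.766]))).round(3))
E
```

```text
4.2 [0.45862566 0.06268277 0.06294839] 0.6541386035658286 44.820466339588165 [1.28202051 1.65696751 1.78635747]
1 rows of [-0.0009, 0.0008, -0.0014, 0.0007, 0.0029, 0.0014] way [[0.46, 0.06, 0.06]] total [-0.0009, 0.0008, -0.0014, 0.0007, 0.0029, 0.0014]
lift: box-normal in tool [-0.997 -0.001 -0.084]
```

```bash
cat >> h.py <<'E'
def box(S,tilt,phi=PHI): return T(S,R.from_euler('z',phi,degrees=True).as_matrix()@R.from_euler('x',tilt,degrees=True).as_matrix())
E
python3 - <<'E'
from h import *
A,o=now(); X=np.linalg.inv(A)@box(S0,40); np.save("X.npy",X); print(X.round(4))
U=box(S0+[0,0,.09],40)@np.linalg.inv(X); plan(A,U)
B1=box(S1,110); by,bz=B1[:3,1],B1[:3,2]
Q=box(S1+.07*by-.005*bz,110)@np.linalg.inv(X); plan(U,Q); print("Q",Q.round(3))
E
```

```text
[[-1.400e-03  8.430e-02 -9.964e-01 -1.300e-03]
 [ 1.000e+00  8.000e-04 -1.300e-03  8.000e-04]
 [ 7.000e-04 -9.964e-01 -8.430e-02  2.600e-03]
 [ 0.000e+00  0.000e+00  0.000e+00  1.000e+00]]
2 rows of [-0.0319, -0.0, -0.0317, -0.0, -0.0, -0.0] way [[0.46, 0.06, 0.06]] total [-0.0638, -0.0, -0.0635, -0.0, -0.0, -0.0]
8 rows of [-0.0128, 0.0, 0.007, -0.0002, 0.1527, 0.0001] way [[0.46, 0.06, 0.15], [0.46, 0.02, 0.16], [0.47, -0.02, 0.14]] total [-0.0556, 0.0002, 0.0943, -0.0017, 1.2217, 0.0009]
Q [[-0.073  0.997 -0.032  0.467]
 [ 0.905  0.079  0.419 -0.043]
 [ 0.42   0.001 -0.908  0.126]
 [ 0.     0.     0.     1.   ]]
```

Call:
{"fn": "arm_command", "kwargs": {
  "targets": [
    [[-0.008,0,-0.008,0,0,0],[-0.014,0,-0.014,0,0,0],[-0.014,0,-0.014,0,0,0],[-0.014,0,-0.014,0,0,0],[-0.014,0,-0.014,0,0,0],[0,0,0,0,0,0]]
  ]
}}

```text
clock: 4.95
position: [0.4587, 0.0629, 0.1549]
ee_rot: [1.68, 1.817, -0.695]
force: [-0.6, -0.7, -2.2]
width: 0.653
gripper_force: 44.8
```

Call:
{"fn": "arm_command", "kwargs": {
  "targets": [
    [[-0.01,0,0.0055,0,0.122,0],[-0.01,0,0.0055,0,0.122,0],[-0.01,0,0.0055,0,0.122,0],[-0.01,0,0.0055,0,0.122,0],[-0.01,0,0.0055,0,0.122,0],[-0.01,0,0.0055,0,0.122,0],[-0.01,0,0.0055,0,0.122,0],[-0.01,0,0.0055,0,0.122,0],[-0.01,0,0.0055,0,0.122,0],[-0.01,0,0.0055,0,0.122,0]]
  ]
}}

```text
clock: 6.2
position: [0.4663, -0.041, 0.1254]
ee_rot: [-1.895, -2.05, -0.419]
force: [-0.8, 0.2, -4.0]
width: 0.653
gripper_force: 44.8
```

Call:
{"fn": "arm_command", "kwargs": {
  "targets": [
    [[0,0,0,0,0,0],[0,0,0,0,0,0]]
  ]
}}

```text
clock: 6.45
position: [0.466, -0.0402, 0.1252]
ee_rot: [-1.896, -2.052, -0.412]
force: [0.1, 1.2, -2.7]
width: 0.652
gripper_force: 44.8
```

```bash
python3 - <<'E'
from h import *
from cell import arm
A,o=now(); X=np.load("X.npy"); print(o["clock"],o["position"],o["width"],o["gripper_force"],o["force"],o["joints"].round(2))
B1=box(S1,110); by,bz=B1[:3,1],B1[:3,2]
f=lambda u,w: box(S1+u*by-w*bz,110)@np.linalg.inv(X)
print((A@X)[:3,3]); plan(A,f(.06,.004)); plan(f(.06,.004),f(0,.002))
im=arm.get_image("scene"); cv2.imwrite("pics/s2.png",cv2.resize(im["pixels"][120:260,130:330,::-1],None,fx=4,fy=4,interpolation=2))
E
```

```text
6.45 [ 0.46604066 -0.04018497  0.12515335] 0.6518775474983047 44.80847507715225 [ 0.11236685  1.23147584 -2.69054999] [ 0.11  0.45  0.21  2.02 -0.61  0.95  0.81]
[ 0.46679319 -0.04018356  0.12224135]
1 rows of [-0.0042, 0.001, 0.008, -0.0033, 0.0027, -0.0015] way [[0.47, -0.04, 0.13]] total [-0.0042, 0.001, 0.008, -0.0033, 0.0027, -0.0015]
2 rows of [-0.0035, -0.0, 0.0298, -0.0, -0.0, -0.0] way [[0.47, -0.04, 0.12]] total [-0.007, -0.0001, 0.0596, -0.0, -0.0, -0.0]
```

View pics/s2.png

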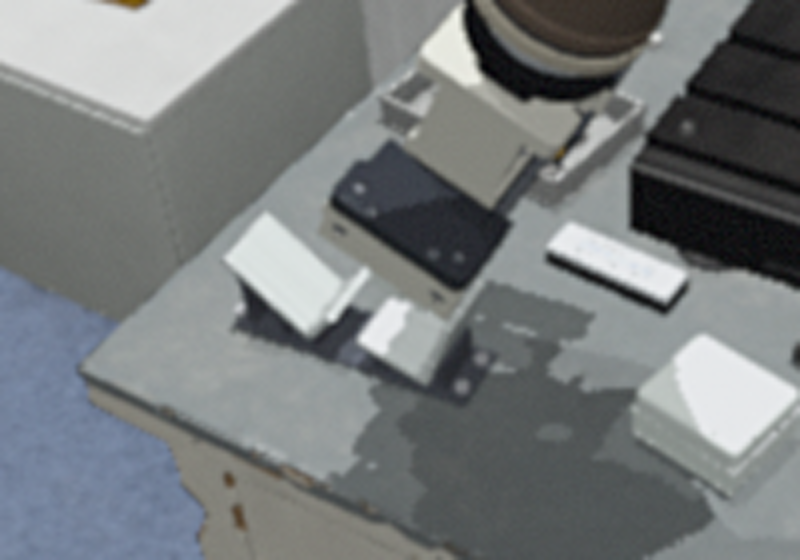

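Call:
{"fn": "arm_command", "kwargs": {
  "targets": [
    [[-0.004,0.001,0.008,-0.003,0.003,-0.0015],[-0.0015,0,0.013,0,0,0],[-0.0015,0,0.013,0,0,0],[-0.0015,0,0.013,0,0,0],[-0.0015,0,0.011,0,0,0],[0,0,0,0,0,0],[0,0,0,0,0,0]]
  ]
}}

```text
clock: 7.38
position: [0.4666, -0.0253, 0.0688]
ee_rot: [-1.895, -2.053, -0.421]
force: [-0.7, -0.2, -1.7]
width: 0.653
gripper_force: 44.8
```

```bash
python3 - <<'E'
from h import *
from cell import arm
A,o=now(); X=np.load("X.npy"); print(o["clock"],o["position"],o["width"],o["gripper_force"],o["force"])
B1=box(S1,110); by,bz=B1[:3,1],B1[:3,2]
f=lambda u,w: box(S1+u*by-w*bz,110)@np.linalg.inv(X)
plan(A,f(0,.002)); 
ims=[arm.get_image(n)["pixels"] for n in("scene","top")]
a=cv2.resize(ims[0][160:260,160:270,::-1],(400,364),interpolation=2);b=cv2.resize(ims[1][160:260,130:240,::-1],(400,364),interpolation=2)
cv2.imwrite("pics/s3.png",np.hstack([a,b]))
E
```

```text
7.375 [ 0.46664918 -0.02529656  0.06876578] 0.6534965925086379 44.808229207992554 [-0.69306555 -0.24275775 -1.65995585]
1 rows of [-0.001, -0.0008, 0.0102, 0.0013, -0.0009, 0.0006] way [[0.47, -0.03, 0.07]] total [-0.001, -0.0008, 0.0102, 0.0013, -0.0009, 0.0006]
```

View pics/s3.png

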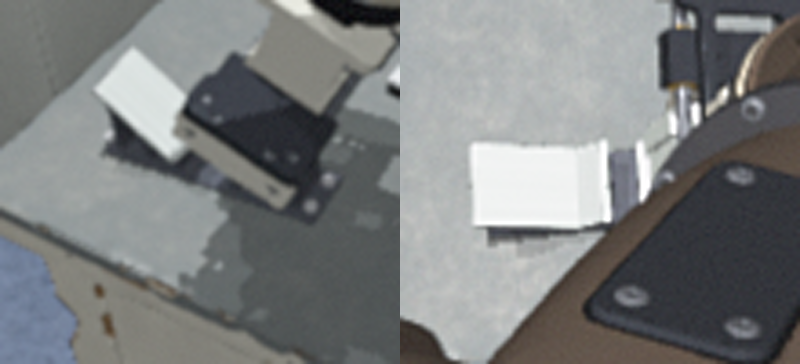

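The arm hides the box here, so I lower by force.

Call:
{"fn": "arm_command", "kwargs": {
  "targets": [
    [[0,-0.001,0.004,0.001,-0.001,0],[0,0,0.003,0,0,0],[0,0,0,0,0,0],[0,0,0,0,0,0]]
  ]
}}

```text
clock: 7.98
position: [0.4652, -0.0222, 0.0623]
ee_rot: [-1.895, -2.053, -0.419]
force: [0.3, 1.1, -1.5]
width: 0.655
gripper_force: 44.8
```

Call:
{"fn": "arm_command", "kwargs": {
  "targets": [
    [[0,0,0.002,0,0,0],[0,0,0,0,0,0]]
  ]
}}

```text
clock: 8.22
position: [0.4652, -0.0214, 0.0605]
ee_rot: [-1.895, -2.054, -0.419]
force: [-0.8, -0.8, -3.0]
width: 0.651
gripper_force: 44.8
```

Call:
{"fn": "arm_command", "kwargs": {
  "targets": [
    [[0,0,0.0015,0,0,0],[0,0,0,0,0,0]]
  ]
}}

```text
clock: 8.48
position: [0.4655, -0.0214, 0.0601]
ee_rot: [-1.895, -2.054, -0.42]
force: [-3.0, -4.2, 12.8]
width: 0.65
gripper_force: 44.9
```

Call:
{"fn": "arm_command", "kwargs": {
  "targets": [
    [[0,0,0.0015,0,0,0],[0,0,0,0,0,0]]
  ]
}}

```text
clock: 8.72
position: [0.4655, -0.0213, 0.0598]
ee_rot: [-1.896, -2.054, -0.422]
force: [-6.1, -10.3, 31.5]
width: 0.652
gripper_force: 45.0
```

Foot contact. I back off and feel for the back plate.

Call:
{"fn": "arm_command", "kwargs": {
  "targets": [
    [[0,0,-0.0025,0,0,0],[-0.002,0,0,0,0,0],[0,0,0,0,0,0]]
  ]
}}

```text
clock: 9.1
position: [0.4654, -0.0228, 0.0594]
ee_rot: [-1.894, -2.053, -0.42]
force: [-1.4, -1.0, 6.5]
width: 0.651
gripper_force: 45.0
```

Call:
{"fn": "arm_command", "kwargs": {
  "targets": [
    [[-0.0015,0,0,0,0,0],[0,0,0,0,0,0]]
  ]
}}

```text
clock: 9.35
position: [0.4654, -0.0229, 0.0593]
ee_rot: [-1.892, -2.053, -0.421]
force: [-0.7, 1.6, 11.9]
width: 0.653
gripper_force: 45.0
```

Call:
{"fn": "arm_command", "kwargs": {
  "targets": [
    [[-0.0015,0,-0.001,0,0,0],[0,0,0,0,0,0]]
  ]
}}

```text
clock: 9.6
position: [0.4655, -0.0238, 0.0592]
ee_rot: [-1.89, -2.053, -0.421]
force: [0.9, 6.7, 3.9]
width: 0.652
gripper_force: 45.0
```

Call:
{"fn": "arm_command", "kwargs": {
  "targets": [
    [[-0.0015,0,0,0,0,0],[0,0,0,0,0,0]]
  ]
}}

```text
clock: 9.85
position: [0.4654, -0.0238, 0.0592]
ee_rot: [-1.887, -2.053, -0.422]
force: [-1.0, 9.8, 10.1]
width: 0.651
gripper_force: 45.0
```

Seated on foot and back plates. I release gently and retreat along the tool axis.

Call:
{"fn": "arm_command", "kwargs": {
  "targets": [
    [[0.0025,0,0,0,0,0],[0,0,0,0,0,0],[0,0,0,0,0,0]]
  ],
  "jaw": 0.063
}}

```text
clock: 10.22
position: [0.4655, -0.0256, 0.059]
ee_rot: [-1.895, -2.053, -0.418]
force: [0.6, -1.0, 0.8]
width: 0.686
gripper_force: 0.0
```

Call:
{"fn": "arm_command", "kwargs": {
  "targets": [
    [[0,0,0,0,0,0],[0,0,0,0,0,0],[0,0,0,0,0,0],[0,0,0,0,0,0]]
  ],
  "jaw": 0.0918
}}

```text
clock: 10.72
position: [0.4655, -0.0252, 0.0593]
ee_rot: [-1.895, -2.054, -0.419]
force: [-0.7, 0.0, -0.0]
width: 0.995
gripper_force: 0.0
```

Call:
{"fn": "arm_command", "kwargs": {
  "targets": [
    [[0,0,-0.01,0,0,0],[0,0,-0.025,0,0,0],[0,0,-0.035,0,0,0],[0,0,-0.035,0,0,0],[0,0,-0.035,0,0,0],[0,0,0,0,0,0],[0,0,0,0,0,0]]
  ]
}}

```text
clock: 11.6
position: [0.4697, -0.0837, 0.1863]
ee_rot: [-1.895, -2.053, -0.419]
force: [-0.8, -0.6, 0.5]
width: 0.996
gripper_force: 0.0
```

```bash
python3 - <<'E'
from h import *
from cell import arm
A,o=now(); print(o["clock"],o["position"],o["width"],o["force"])
ims={n:arm.get_image(n) for n in("scene","top")}
pickle.dump(ims,open("d1.pkl","wb"))
a=cv2.resize(ims["scene"]["pixels"][160:260,160:270,::-1],(400,364),interpolation=2);b=cv2.resize(ims["top"]["pixels"][160:260,130:240,::-1],(400,364),interpolation=2)
cv2.imwrite("pics/s4.png",np.hstack([a,b]))
C=grasp(S1+.003*np.array([0,.94,.34])*0,-35,.15)
print(C.round(3)); plan(A,C)
for n,im in ims.items():
    Xc=cloud(im).reshape(-1,3); Q=(Xc-S1)@box(S1,110)[:3,:3]
    m=(abs(Q)<[.034,.045,.03]).all(1); print(n,m.sum()); q=Q[m]
    for i in range(3): print(np.percentile(q[:,i],[1,5,25,50,75,95,99]).round(4) if len(q) else '')
E
```

```text
11.6 [ 0.46972148 -0.08368312  0.18627477] 0.9960888172071801 [-0.75055986 -0.61998872  0.49070902]
[[-0.064  0.997  0.045  0.46 ]
 [ 0.817  0.078 -0.572  0.062]
 [-0.574  0.    -0.819  0.178]
 [ 0.     0.     0.     1.   ]]
7 rows of [0.0218, 0.0002, 0.0009, 0.0002, -0.1492, 0.0002] way [[0.47, -0.08, 0.19], [0.47, -0.02, 0.2], [0.46, 0.04, 0.19]] total [0.1291, 0.0017, 0.0685, 0.0016, -1.0445, 0.0015]
scene 875
[-0.0321 -0.0314 -0.0299 -0.0189 -0.0002  0.0181  0.025 ]
[-0.0437 -0.0325 -0.0099  0.019   0.0349  0.0368  0.0377]
[-0.0225 -0.0189 -0.0085  0.0045  0.0165  0.0262  0.0292]
top 974
[-0.0322 -0.0318 -0.0206 -0.0048  0.0117  0.0237  0.0272]
[-0.0385 -0.0342  0.0062  0.0323  0.0344  0.0366  0.0381]
[-0.0242 -0.0229 -0.0195 -0.0104  0.0031  0.0143  0.0214]
```

View pics/s4.png

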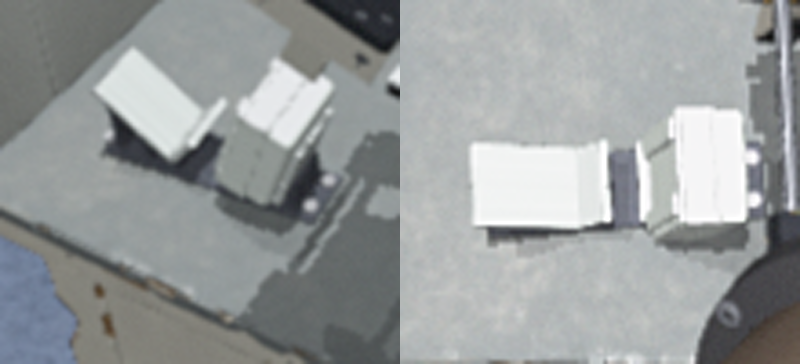

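The box stands in the steep seat, closed and square against the plates (crop right, ≈695,170). Next I swing to the other side for the second grasp.

Call:
{"fn": "arm_command", "kwargs": {
  "targets": [
    [[0.022,0,0.001,0,-0.149,0],[0.022,0,0.001,0,-0.149,0],[0.022,0,0.001,0,-0.149,0],[0.022,0,0.001,0,-0.149,0],[0.022,0,0.001,0,-0.149,0],[0.022,0,0.001,0,-0.149,0],[0.022,0,0.001,0,-0.149,0],[0,0,0,0,0,0],[0,0,0,0,0,0]]
  ]
}}

```text
clock: 12.82
position: [0.4578, 0.0625, 0.1771]
ee_rot: [1.788, 1.939, -0.563]
force: [-0.5, -0.5, 0.8]
width: 0.997
gripper_force: 0.0
```

```bash
sed -i 's/S1=np.array(\[.4665/S1=np.array([.4653/' h.py; python3 - <<'E'
from h import *
A,o=now(); print(o["clock"],o["position"],o["joints"].round(2),o["force"])
plan(A,grasp(S1,-35,.1));plan(A,grasp(S1,-35,0))
E
```

```text
12.825 [0.45775495 0.06250045 0.17712698] [-0.88  0.42  0.31  2.01  0.46  1.08 -0.78] [-0.46534071 -0.51233321  0.82763166]
1 rows of [-0.0013, 0.0007, 0.0494, 0.001, -0.0008, 0.0019] way [[0.46, 0.06, 0.18]] total [-0.0013, 0.0007, 0.0494, 0.001, -0.0008, 0.0019]
3 rows of [-0.0005, 0.0002, 0.0498, 0.0003, -0.0003, 0.0006] way [[0.46, 0.06, 0.18], [0.47, -0.02, 0.06]] total [-0.0014, 0.0006, 0.1494, 0.001, -0.0008, 0.0019]
```

Call:
{"fn": "arm_command", "kwargs": {
  "targets": [
    [[-0.001,0.001,0.03,0.001,-0.001,0.002],[0,0,0.03,0,0,0],[0,0,0.03,0,0,0],[0,0,0.025,0,0,0],[0,0,0.02,0,0,0],[0,0,0.014,0,0,0],[0,0,0,0,0,0],[0,0,0,0,0,0]]
  ]
}}

```text
clock: 13.82
position: [0.4665, -0.0228, 0.0566]
ee_rot: [1.791, 1.935, -0.561]
force: [-0.1, 0.4, 0.7]
width: 1.0
gripper_force: 0.0
```

```bash
python3 - <<'E'
from h import *
A,o=now(); print(o["clock"],o["position"],o["force"],o["ft_torque"])
plan(A,grasp(S1,-35,0))
E
```

```text
13.825 [ 0.46651055 -0.0228169   0.05655736] [-0.06275655  0.3669984   0.70986972] [ 0.61932461  0.13754002 -0.00551264]
1 rows of [-0.0002, -0.0013, 0.0014, 0.0017, -0.0012, -0.0023] way [[0.47, -0.02, 0.06]] total [-0.0002, -0.0013, 0.0014, 0.0017, -0.0012, -0.0023]
```

Call:
{"fn": "arm_command", "kwargs": {
  "targets": [
    [[0,-0.0013,0.0005,0.0015,0,-0.002],[0,0,0,0,0,0],[0,0,0,0,0,0],[0,0,0,0,0,0],[0,0,0,0,0,0],[0,0,0,0,0,0],[0,0,0,0,0,0]]
  ],
  "jaw": 0.04,
  "newtons": 50
}}

```text
clock: 14.7
position: [0.4651, -0.0232, 0.0558]
ee_rot: [1.79, 1.937, -0.564]
force: [-0.6, 1.5, 4.6]
width: 0.652
gripper_force: 50.0
```

```bash
python3 - <<'E'
from h import *
A,o=now(); print(o["clock"],o["position"],o["width"],o["gripper_force"],o["force"])
S=S1.copy(); Bx=box(S,110); X=np.linalg.inv(A)@Bx; X[1,3]=0; np.save("X2.npy",X); print(X.round(4))
I=np.linalg.inv(X)
by,bz=Bx[:3,1],Bx[:3,2]
U=box(S+.06*by-.03*bz+[0,0,.07],110)@I; plan(A,U)
W=box(S2+[0,0.02,.12],180,9)@I; plan(U,W,12); print(W.round(3))
E
```

```text
14.7 [ 0.46508881 -0.02324844  0.05576553] 0.6515504994898892 49.96715370565653 [-0.6342865   1.46204645  4.6399619 ]
[[-5.000e-04 -8.188e-01 -5.740e-01 -4.000e-04]
 [ 1.000e+00 -4.000e-04 -3.000e-04  0.000e+00]
 [ 0.000e+00 -5.740e-01  8.188e-01  6.000e-04]
 [ 0.000e+00  0.000e+00  0.000e+00  1.000e+00]]
3 rows of [-0.024, 0.0, -0.0388, -0.0, -0.0, -0.0] way [[0.47, -0.02, 0.06], [0.46, -0.02, 0.19]] total [-0.072, 0.0001, -0.1164, -0.0, -0.0, -0.0]
12 rows of [-0.028, -0.0015, 0.0026, -0.0001, 0.1018, -0.007] way [[0.46, -0.02, 0.19], [0.47, -0.09, 0.23], [0.47, -0.18, 0.24], [0.48, -0.26, 0.22], [0.48, -0.33, 0.18]] total [-0.2518, -0.0075, 0.1928, -0.0006, 1.2211, -0.0836]
[[-0.129  0.988 -0.09   0.482]
 [ 0.809  0.157  0.567 -0.332]
 [ 0.574  0.    -0.819  0.179]
 [ 0.     0.     0.     1.   ]]
```

Call:
{"fn": "arm_command", "kwargs": {
  "targets": [
    [[-0.006,0,-0.0097,0,0,0],[-0.012,0,-0.019,0,0,0],[-0.018,0,-0.029,0,0,0],[-0.018,0,-0.029,0,0,0],[-0.018,0,-0.029,0,0,0],[0,0,0,0,0,0]]
  ]
}}

```text
clock: 15.45
position: [0.4651, -0.0159, 0.1936]
ee_rot: [1.792, 1.936, -0.559]
force: [0.3, 0.3, -3.5]
width: 0.654
gripper_force: 50.0
```

Call:
{"fn": "arm_command", "kwargs": {
  "targets": [
    [[-0.028,-0.0015,0.0026,0,0.102,-0.007],[-0.028,-0.0015,0.0026,0,0.102,-0.007],[-0.028,-0.0015,0.0026,0,0.102,-0.007],[-0.028,-0.0015,0.0026,0,0.102,-0.007],[-0.028,-0.0015,0.0026,0,0.102,-0.007],[-0.028,-0.0015,0.0026,0,0.102,-0.007],[-0.028,-0.0015,0.0026,0,0.102,-0.007],[-0.028,-0.0015,0.0026,0,0.102,-0.007],[-0.028,-0.0015,0.0026,0,0.102,-0.007],[-0.028,-0.0015,0.0026,0,0.102,-0.007]]
  ]
}}

```text
clock: 16.7
position: [0.478, -0.2858, 0.2065]
ee_rot: [-1.833, -2.116, -0.377]
force: [-0.2, 0.3, -2.0]
width: 0.652
gripper_force: 50.0
```

Call:
{"fn": "arm_command", "kwargs": {
  "targets": [
    [[-0.028,-0.0015,0.0026,0,0.102,-0.007],[-0.028,-0.0015,0.0026,0,0.102,-0.007],[0,0,0,0,0,0],[0,0,0,0,0,0],[0,0,0,0,0,0]]
  ]
}}

```text
clock: 17.32
position: [0.483, -0.3315, 0.1791]
ee_rot: [-1.702, -1.997, -0.54]
force: [0.4, -0.3, -2.5]
width: 0.649
gripper_force: 50.0
```

```bash
python3 - <<'E'
from h import *
from cell import arm
A,o=now(); print(o["clock"],o["position"],o["width"],o["gripper_force"],o["force"],o["joints"].round(2))
I=np.linalg.inv(np.load("X2.npy"))
W=box(S2+[0,0,.10],180,9)@I; plan(A,W); V=box(S2+[0,0,.02],180,9)@I; plan(W,V)
ims={n:arm.get_image(n) for n in("scene","top")}
pickle.dump(ims,open("d2.pkl","wb"))
Bh=A@np.load("X2.npy"); print("box now",Bh[:3,3],"z",Bh[:3,2].round(3))
for n,im in ims.items():
    C=cloud(im).reshape(-1,3); Q=(C-Bh[:3,3])@Bh[:3,:3]
    m=(abs(Q)<[.029,.033,.03]).all(1)&(Q[:,2]<-.012); q=Q[m]; print(n,len(q),[np.percentile(q[:,i],[2,50,98]).round(4).tolist() for i in range(3)] if len(q) else '')
    if len(q)>50: c,g,k=plane(C[m]); print("  underside normal",g.round(3),c.round(4))
a=cv2.resize(ims["scene"]["pixels"][150:300,280:430,::-1],(400,400),interpolation=2);b=cv2.resize(ims["top"]["pixels"][130:270,300:440,::-1],(400,400),interpolation=2)
cv2.imwrite("pics/s5.png",np.hstack([a,b]))
E
```

```text
17.325 [ 0.48301919 -0.33152178  0.17908915] 0.6494077962607385 49.95429363101721 [ 0.40925357 -0.28346869 -2.4500409 ] [ 0.53  0.75  0.34  1.41 -0.54  1.59  1.16]
1 rows of [-0.0282, -0.0041, 0.0051, -0.0004, -0.002, 0.0015] way [[0.48, -0.33, 0.18]] total [-0.0282, -0.0041, 0.0051, -0.0004, -0.002, 0.0015]
2 rows of [-0.023, -0.0, 0.0328, 0.0, -0.0, -0.0] way [[0.48, -0.35, 0.16]] total [-0.0459, -0.0, 0.0655, 0.0, -0.0, -0.0]
box now [ 0.48301615 -0.33149894  0.17837238] z [ 0.     0.002 -1.   ]
scene 492 [[-0.0287, -0.0021, 0.0251], [-0.0323, -0.0154, 0.0039], [-0.0245, -0.0209, -0.0179]]
  underside normal [-0.026  0.029  0.999] [ 0.4796 -0.3179  0.1992]
top 1034 [[-0.0267, 0.0015, 0.0277], [-0.0316, -0.0038, 0.032], [-0.0246, -0.0199, -0.0162]]
  underside normal [-0.018  0.001  1.   ] [ 0.4841 -0.3275  0.1981]
```

View pics/s5.png

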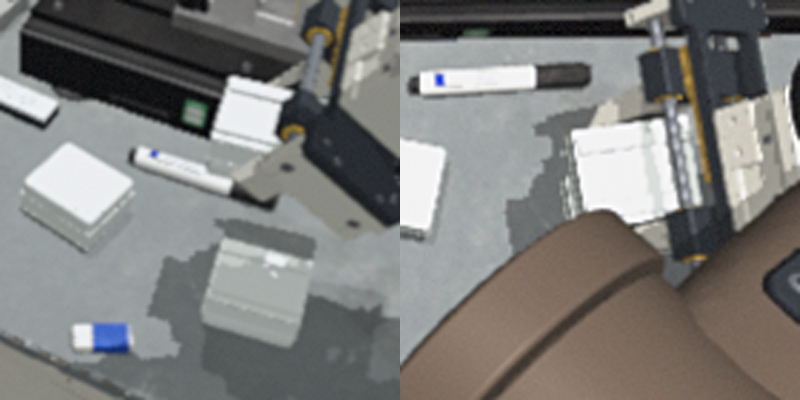

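The box is upside down (ribs up) and level, and the target box is untouched below it. I align and descend.

Call:
{"fn": "arm_command", "kwargs": {
  "targets": [
    [[-0.014,-0.002,0.0025,0,-0.002,0.0015],[-0.014,-0.002,0.0025,0,0,0],[-0.0115,0,0.0164,0,0,0],[-0.0115,0,0.0164,0,0,0],[-0.0115,0,0.0164,0,0,0],[-0.0115,0,0.0164,0,0,0],[0,0,0,0,0,0],[0,0,0,0,0,0]]
  ]
}}

```text
clock: 18.42
position: [0.4817, -0.3532, 0.0782]
ee_rot: [-1.705, -1.995, -0.538]
force: [0.3, -0.4, -1.7]
width: 0.651
gripper_force: 50.0
```

```bash
python3 - <<'E'
from h import *
A,o=now(); print(o["clock"],o["position"],o["width"],o["force"])
X=np.load("X2.npy");I=np.linalg.inv(X); print((A@X)[:3].round(4))
plan(A,box(S2+[0,0,.004],180,9)@I); print("1mm down in tool",(A[:3,:3].T@[0,0,-.001]).round(5))
E
```

```text
18.425 [ 0.48170686 -0.35316892  0.07815583] 0.6506997554329841 [ 0.32450912 -0.44309823 -1.74040954]
[[ 9.879e-01  1.553e-01 -1.400e-03  4.817e-01]
 [ 1.553e-01 -9.879e-01  4.000e-04 -3.531e-01]
 [-1.300e-03 -6.000e-04 -1.000e+00  7.740e-02]]
1 rows of [-0.008, 0.0007, 0.0132, -0.0004, -0.0006, -0.0017] way [[0.48, -0.35, 0.08]] total [-0.008, 0.0007, 0.0132, -0.0004, -0.0006, -0.0017]
1mm down in tool [-0.00057  0.       0.00082]
```

Call:
{"fn": "arm_command", "kwargs": {
  "targets": [
    [[-0.004,0.0005,0.0066,0,0,-0.0015],[-0.004,0,0.0066,0,0,0],[0,0,0,0,0,0],[0,0,0,0,0,0]]
  ]
}}

```text
clock: 18.92
position: [0.4819, -0.3519, 0.0625]
ee_rot: [-1.704, -1.996, -0.538]
force: [-0.6, -0.2, -2.2]
width: 0.65
gripper_force: 50.0
```

Call:
{"fn": "arm_command", "kwargs": {
  "targets": [
    [[-0.0009,0,0.0012,0,0,0],[0,0,0,0,0,0]]
  ]
}}

```text
clock: 19.18
position: [0.4818, -0.352, 0.0609]
ee_rot: [-1.704, -1.996, -0.538]
force: [0.1, -0.5, -1.2]
width: 0.648
gripper_force: 50.0
```

Call:
{"fn": "arm_command", "kwargs": {
  "targets": [
    [[-0.0009,0,0.0012,0,0,0],[0,0,0,0,0,0]]
  ]
}}

```text
clock: 19.42
position: [0.4818, -0.3519, 0.0593]
ee_rot: [-1.704, -1.996, -0.538]
force: [-0.3, 0.2, -3.2]
width: 0.652
gripper_force: 50.0
```

Call:
{"fn": "arm_command", "kwargs": {
  "targets": [
    [[-0.0006,0,0.0008,0,0,0],[0,0,0,0,0,0]]
  ]
}}

```text
clock: 19.68
position: [0.4818, -0.352, 0.0591]
ee_rot: [-1.704, -1.996, -0.539]
force: [-0.6, 0.6, 5.2]
width: 0.651
gripper_force: 50.0
```

Call:
{"fn": "arm_command", "kwargs": {
  "targets": [
    [[-0.0006,0,0.0008,0,0,0],[0,0,0,0,0,0]]
  ]
}}

```text
clock: 19.92
position: [0.4819, -0.352, 0.0591]
ee_rot: [-1.703, -1.996, -0.539]
force: [-2.5, -0.3, 10.8]
width: 0.651
gripper_force: 49.9
```

Contact with about 10 N. I release and retreat.

Call:
{"fn": "arm_command", "kwargs": {
  "targets": [
    [[0.0004,0,-0.0006,0,0,0],[0,0,0,0,0,0],[0,0,0,0,0,0]]
  ],
  "jaw": 0.063
}}

```text
clock: 20.3
position: [0.4819, -0.352, 0.0579]
ee_rot: [-1.704, -1.996, -0.538]
force: [0.4, 0.0, -0.3]
width: 0.689
gripper_force: 0.0
```

Call:
{"fn": "arm_command", "kwargs": {
  "targets": [
    [[0,0,0,0,0,0],[0,0,0,0,0,0],[0,0,0,0,0,0],[0,0,0,0,0,0]]
  ],
  "jaw": 0.0918
}}

```text
clock: 20.8
position: [0.4819, -0.3521, 0.0581]
ee_rot: [-1.704, -1.996, -0.538]
force: [0.0, -0.4, 0.3]
width: 0.997
gripper_force: 0.0
```

Call:
{"fn": "arm_command", "kwargs": {
  "targets": [
    [[0,0,-0.01,0,0,0],[0,0,-0.02,0,0,0],[0,0,-0.03,0,0,0],[0,0,-0.04,0,0,0],[0,0,-0.04,0,0,0],[0,0,-0.04,0,0,0],[0,0,0,0,0,0],[0,0,0,0,0,0],[0,0,0,0,0,0],[0,0,0,0,0,0]]
  ]
}}

```text
clock: 22.05
position: [0.4982, -0.4534, 0.2049]
ee_rot: [-1.703, -1.995, -0.538]
force: [-0.4, 0.4, 0.2]
width: 1.0
gripper_force: 0.0
```

```bash
python3 - <<'E'
from h import *
from cell import arm
A,o=now(); print(o["clock"],o["position"],o["width"],o["force"])
ims={n:arm.get_image(n) for n in("scene","top")}
for n,im in ims.items():
    C=cloud(im).reshape(-1,3)
    m=(np.hypot(*(C[:,:2]-S2[:2]).T)<.055)&(C[:,2]>.068)&(C[:,2]<.09); P=C[m]
    r=cv2.minAreaRect((P[:,:2]*1000).astype(np.float32)); print(n,len(P),r,np.median(P[:,2]))
    if len(P)>50: print(plane(P))
a=cv2.resize(ims["scene"]["pixels"][150:300,280:430,::-1],(400,400),interpolation=2);b=cv2.resize(ims["top"]["pixels"][130:270,300:440,::-1],(400,400),interpolation=2)
cv2.imwrite("pics/s6.png",np.hstack([a,b]))
E
```

```text
22.05 [ 0.49819921 -0.45343576  0.20485062] 0.9996629472237439 [-0.38570723  0.43813751  0.21651771]
scene 997 ((481.1913757324219, -351.1579895019531), (62.065887451171875, 71.15054321289062), 7.546263694763184) 0.07835656928591417
(array([ 0.48074186, -0.3512936 ,  0.07843292]), array([-0.04563565, -0.00661829,  0.99893623]), 613)
top 1164 ((481.1517333984375, -351.7323913574219), (60.19427490234375, 72.9581069946289), 9.17733383178711) 0.0777145442195013
(array([ 0.48050811, -0.35087419,  0.07777276]), array([-0.00952394,  0.00633694,  0.99993457]), 695)
```

View pics/s6.png

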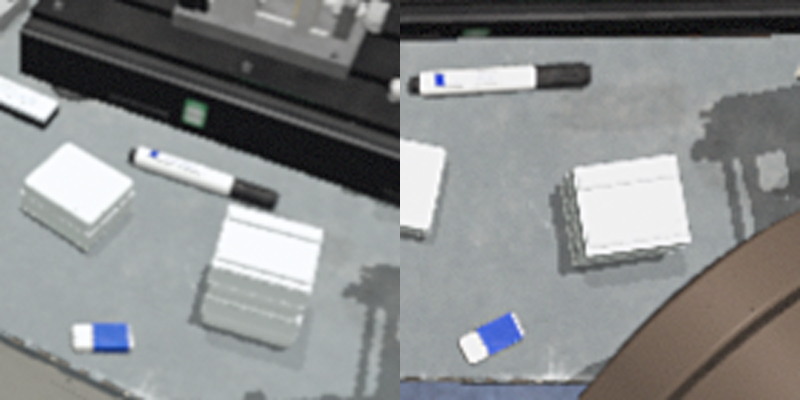

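The stack is square, closed and centred within 1–2 mm. The bystanders are where they were and the gripper is clear, so I hand in.

```bash
python3 -c "
from cell import arm
print(arm.sign_off())"
```

```text
the job is handed in; nothing more can be done
None
```

I stacked the sample box upside down and still closed on the lid-down desk box, within about 2 mm of centre and square to it, and handed the job in at about 22 s; sign-off returned no verdict.

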